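# Present a mould plunger for waxing

### The job

The plunger is going to be waxed by hand, so get it ready: first slide the wax tin across the bench, without lifting it, all the way into the wooden corner stop so that it rests against both strips. Then take the plunger by its knurled head and draw it straight up, partway out of its guide block, until the turned groove round its shank stands about a centimetre above the block, and finish still holding it there, steady, with the plunger in line with its bore. Never pull it right out, do not lift, tip or drag the guide block, and leave everything else on the bench where it is.

Things in the scene. Friction and masses are not known exactly. Their poses are not given: they have to be found in the camera images.
- wax_tin: Loose round flat metal tin, 67 mm across, 24 mm tall, 0.13 kg, standing flat on the bench. Origin: centre of its underside.
- corner_stop: Fixed L of two light wooden strips at right angles, 18 mm tall, 14 mm thick. Origin: on the bench, where the tin's centre stands when it rests against both strips. Open towards its own -y: push the tin along its +y into the inner corner, which lies 48 mm beyond the origin at +y. Inner faces, 54 mm long, at 45 degrees to its y axis; free ends 38 mm to either side, at y = +10 mm.
- guide_block: Loose, not fastened, aluminium block 56 x 56 x 90 mm tall on an 80 x 80 x 12 mm flange, 0.85 kg, upright on the bench. Round vertical bore in the middle of its top, 17 mm wide, 80 mm deep with a closed bottom. Origin: centre of its underside, z up.
- bore_mouth (a point): Centre of the bore's mouth in the block's top face, 90 mm above the block's underside; z axis up along the bore.
- plunger: Loose steel plunger, about 0.18 kg, upright in the bore: shank 16 mm thick, 105 mm long, under a round knurled head 26 mm thick, 30 mm tall. At the start its foot stands on the bore's bottom, 25 mm of shank show below the head and the head's top is 145 mm above the bench. Slides freely (1 mm play), drops back if let go. Origin: centre of its foot, z up along the shank.
- plunger_head (a point): Middle of the plunger's head, on its axis, 120 mm above the plunger's foot: the place to grip.
- plunger_groove (a point): Centre of the narrow turned groove (4 mm wide) round the shank, 44 mm above the plunger's foot. At the start it is hidden in the bore, 36 mm below the bore's mouth; a draw of about 46 mm brings it 10 mm above.
- tumbler: Bystander: amber glass tumbler, 62 mm across, 82 mm tall. Origin: centre of its underside.
- cork: Bystander: cork stopper, 33 mm across, 32 mm tall. Origin: centre of its underside.
- optic_mould: Bystander: round brass mould cup, 68 mm across, 54 mm tall. Origin: centre of its underside.
- marker: Bystander: white marker pen with black cap, 135 mm long, 17 mm thick, lying. Origin: under its middle.
Things that resemble listed ones, but are neither listed nor needed, are in the scene too. Of the things like the plunger, leave any that is red; of the rest the larger one is meant.

How it is judged:
By the outcome, as a careful person would: the job done as asked, in the order asked, and still so for the second after the job is handed in, while the arm keeps its last pose, push and grip.
It also fails if it takes over 54 s, if anything falls off the work surface, if the arm or the gripper's body presses on something with over 40 N, if the wrist force passes 120 N, or if a joint passes its speed limit or range.

### The arm

A 6-joint arm with a two-finger parallel gripper is mounted at the origin on a cart in front of the work surface, level with it; the furniture and walls round the work are solid. World frame = base frame: x ahead of the robot, y to its left, z up, the work surface at z = 0. Lengths are in m, angles in rad, forces in N, time in s.
With the tool pointing down it reaches from about 0.275 to 0.875 m from the base axis. Payload 12.5 kg.
Tool frame: the origin (TCP) lies at the very end of the fingers, on their centre line; the grasp point (between the pads) lies 19 mm behind it; z points along the fingers, y is the line along which they close (so a half turn about z gives the same grasp; the last joint's range is limited). The gripper opens to 85 mm and grips with 20 to 120 N. Pads are 22 mm wide; open, the fingers measure 114 mm over their backs; the gripper's body (76 mm by 85 mm) begins 54 mm behind the grasp point. The pads swing forward as they close: fully open they stand 13 mm farther back than shut.
Start: joints at [1.15, 0.351, 1.652, -0, 1.139, -0.085], TCP at [0.181, 0.519, 0.231] pointing down, gripper open.
Joint ranges: [-2.75, 2.75], [-0.79, 2.1], [0.01, 2.65], [-1.57, 4.71], [0.07, 3.14], [-2.87, 2.87]. Speed limits (rad/s): [2.22, 2.22, 2.79, 3.14, 3.14, 3.14].

### API

Orientations are given as a 3x3 rotation matrix whose columns are the frame's x, y, z axes.
In Python, from bench import manip gives the robot as it stands. Calls block until the motion is done:
- manip.move_ptp(position, orientation): joint-space move of the TCP to a pose.
- manip.move_l(position, attitude=None, max_speed=0.15): straight line of the TCP; attitude=None keeps the orientation; max_speed is the mean speed in m/s.
- manip.move_j(angles): joint-space move.
- manip.set_gripper(opening, effort=None): opening from 0.0 (shut) to 1.0 (fully open); effort is the grip in N (None keeps the last); returns when the fingers have stopped.
- manip.dwell(seconds).
- manip.inverse_kinematics(position, orientation): joint angles nearest the present ones, or None.
- manip.grab_frame(name): name is "scene" or "side" or "wrist"; returns (picture, depth): 480x640x3 uint8, red, green, blue; 480x640 float32, m along the optical axis (not along the pixel's ray), 0 where there is no reading.
- manip.get_calibration(name): a dict with "camera_matrix" (3x3 intrinsics, pixels), "k1" (the pictures are not rectified: a ray, as slopes to the right and down, at radius r is drawn at 1 + k1 r^2 times it, then the intrinsics apply), "R" (3x3) and "t" (3): a world point X has camera coordinates R X + t. Camera axes: x right, y down, z forward; pixel columns grow to the right and rows downward; lengths in m; the calibration is good to about 2 mm. A picture is of the moment at which its call begins: read the wrist's pose just before it. get_calibration takes no time and is no camera call; for the wrist camera it gives the pose at the moment of the call.
A pose or a line that the arm cannot do raises manip.Unreachable and nothing moves.
- manip.sign_off(): hands the job in; it is judged then, once.
Trained networks look in the newest picture that a camera, given by its name, has taken for a name from the list of things; names that differ only in an ending like _2 or _b are one class to them, and where a whole thing is asked for, a point or a joint stands for the part that bears it (a point fixed in the world has none). Each returns a list of dicts, best first, with "confidence" (0 to 1); they miss things now and then, are a little off and sometimes report something else, mostly with a low value. They report only what shows in the picture. A call takes as long as a camera call. They do not tell look-alikes from the thing itself.
- manip.look_for(camera, name): "at" ([x, y, z] in m, in world coordinates, good to about 4 mm: the middle of the surface that is visible of it).
Readings, each from a call of its own:
- manip.current_time(): time.
- manip.current_qpos(): joint angles.
- manip.current_joint_vel(): joint speeds.
- manip.current_joint_torque(): joint torques, N m.
- manip.current_ee_pos(): TCP position.
- manip.current_tcp_rot(): TCP orientation.
- manip.current_force(): force on the tool from outside, world axes, zero at the start.
- manip.current_ft_torque(): the same for the moment, N m.
- manip.current_grip_width(): opening from 0.0 (shut) to 1.0 (fully open).
- manip.current_grip_force(): force on a finger pad.
Only numpy, scipy, OpenCV 4.12 (cv2) and the standard library are available. Lean on these libraries where they do the work, as an engineer would, in place of code of your own. Each camera call takes 0.05 s, during which the arm holds its last target. There are 200 camera calls.

## Working session

There is one attempt and no reset: what is moved stays moved. The work goes in short steps, each a Python script; the robot and the scene stay as the last script left them, time stands still between calls to the robot, and variables do not carry over. Pictures are saved under pics/ and viewed, at most 10 in all, crops included, and the job is handed in when it is done.

```bash
mkdir -p pics; python3 - <<'E'
from bench import manip
import cv2,numpy as np
for c in ("scene","side"):
    p,d=manip.grab_frame(c); cv2.imwrite(f"pics/{c}0.png",p[:,:,::-1]); np.savez(f"{c}0.npz",p=p,d=d)
    K=manip.get_calibration(c); print(c,(-K["R"].T@K["t"]).round(3))
    for n in ["wax_tin","corner_stop","guide_block","bore_mouth","plunger","plunger_head","tumbler","cork","optic_mould","marker"]:
        print(n,[(np.round(r["at"],3).tolist(),round(r["confidence"],2)) for r in manip.look_for(c,n)])
print(manip.current_time())
E
```

```text
scene [ 0.004 -0.622  0.557]
wax_tin [([0.466, -0.25, 0.025], 0.6)]
corner_stop [([0.447, 0.009, 0.018], 0.6)]
guide_block [([0.479, 0.216, 0.053], 0.89)]
bore_mouth [([0.478, 0.221, 0.052], 0.79)]
plunger [([0.494, 0.233, 0.13], 0.74), ([0.45, 0.33, 0.088], 0.53)]
plunger_head [([0.449, 0.329, 0.086], 0.75), ([0.493, 0.234, 0.126], 0.59), ([0.443, 0.118, 0.06], 0.51)]
tumbler [([0.362, 0.122, 0.056], 0.74)]
cork [([0.55, 0.103, 0.025], 0.69)]
optic_mould [([0.52, 0.38, 0.047], 0.75)]
marker [([0.478, 0.217, 0.051], 0.66), ([0.337, 0.261, 0.013], 0.52)]
side [0.326 1.048 0.721]
wax_tin [([0.471, -0.222, 0.024], 0.7), ([0.497, 0.262, 0.058], 0.43)]
corner_stop [([0.428, 0.016, 0.016], 0.82)]
guide_block [([0.501, 0.261, 0.052], 0.96)]
bore_mouth [([0.495, 0.265, 0.059], 0.88), ([0.426, 0.021, 0.016], 0.4)]
plunger [([0.45, 0.341, 0.092], 0.95), ([0.497, 0.249, 0.127], 0.82), ([0.448, 0.13, 0.067], 0.75)]
plunger_head [([0.493, 0.248, 0.131], 0.88), ([0.447, 0.133, 0.06], 0.8), ([0.453, 0.34, 0.095], 0.62), ([0.368, 0.153, 0.057], 0.26)]
tumbler [([0.365, 0.154, 0.058], 0.93), ([0.47, -0.22, 0.024], 0.65)]
cork [([0.552, 0.121, 0.028], 0.64)]
optic_mould [([0.54, 0.402, 0.04], 0.98), ([0.495, 0.25, 0.131], 0.43)]
marker [([0.349, 0.261, 0.014], 0.83)]
1.1
```

View pics/scene0.png

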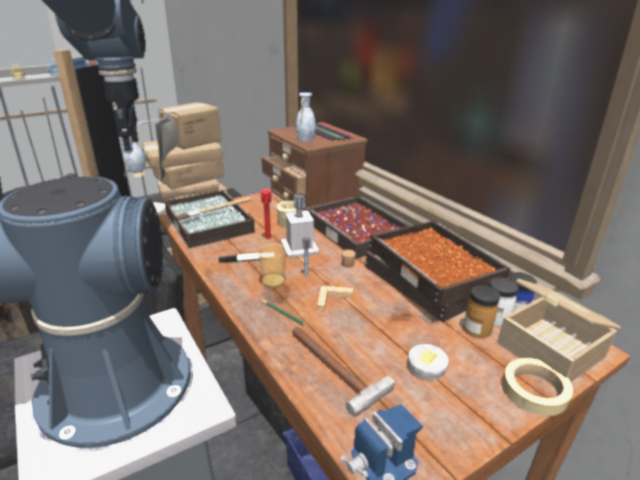

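View pics/side0.png

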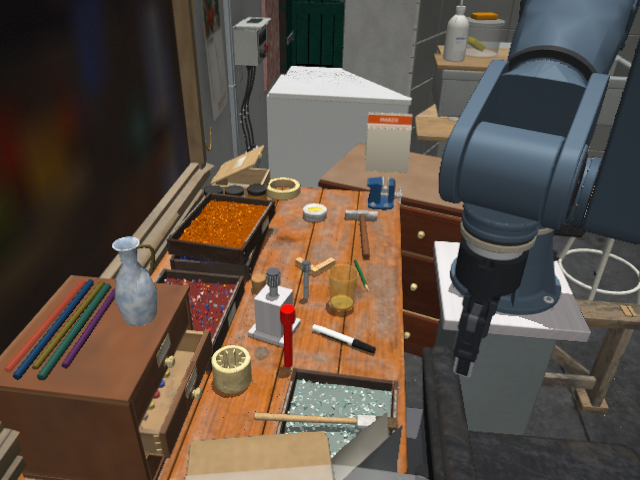

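The scene picture shows the tin at about (428,360), the corner stop at (335,293) opening towards the tin, and the block with the grey plunger at (298,225). The red plunger is at (267,210) and a smaller grey one at (306,255). Next I'll measure from depth.

```bash
cat > h.py <<'E'
from bench import manip
import cv2,numpy as np
def cloud(d,c):
    K=c["camera_matrix"];R=c["R"];t=c["t"]
    v,u=np.mgrid[:480,:640].astype(np.float64)
    dist=np.array([c["k1"],0,0,0,0.])
    n=cv2.undistortPoints(np.stack([u.ravel(),v.ravel()],1)[:,None],np.array(K,float),dist)[:,0]
    P=np.c_[n,np.ones(len(n))]*d.reshape(-1,1)
    W=(P-np.array(t))@np.array(R)
    W[d.ravel()<=0]=np.nan
    return W.reshape(480,640,3)
def inbox(W,x,y,z):
    return (W[...,0]>x[0])&(W[...,0]<x[1])&(W[...,1]>y[0])&(W[...,1]<y[1])&(W[...,2]>z[0])&(W[...,2]<z[1])
def circ(P):
    c,r=cv2.minEnclosingCircle(P[:,:2].astype(np.float32)); return np.round([*c,r],4)
E
cat > m.py <<'E'
from h import *
for c in ("scene","side"):
    W=cloud(np.load(c+"0.npz")["d"],manip.get_calibration(c))
    def s(n,x,y,z):
        P=W[inbox(W,x,y,z)]
        if len(P)>3: print(c,n,len(P),np.median(P,0).round(4),P.min(0).round(3),P.max(0).round(3),circ(P))
    s("table",(.42,.52),(-.15,-.08),(-.02,.02))
    s("tin",(.41,.53),(-.3,-.17),(.018,.035))
    s("stop",(.36,.52),(-.06,.07),(.012,.03))
    s("block top",(.44,.56),(.18,.30),(.083,.097))
    s("head",(.46,.53),(.2,.28),(.118,.155))
    s("flange",(.43,.57),(.17,.32),(.008,.018))
    s("red",(.42,.48),(.30,.37),(.02,.2)); s("small",(.42,.48),(.1,.16),(.03,.15)); s("tumbler",(.31,.41),(.09,.19),(.03,.1))
    s("hammer",(.2,.45),(-.4,-.05),(.01,.1))
    s("path",(.40,.53),(-.17,-.06),(.01,.1)); s("behind",(.40,.53),(-.42,-.28),(.012,.1))
E
python3 m.py
```

```text
scene table 1210 [ 0.4702 -0.1162  0.0006] [ 0.42  -0.15  -0.006] [ 0.52  -0.08   0.004] [ 0.4697 -0.1149  0.0598]
scene tin 920 [ 0.4689 -0.2423  0.0231] [ 0.437 -0.273  0.018] [ 0.505 -0.207  0.026] [ 0.4712 -0.2406  0.0342]
scene stop 304 [0.4453 0.0134 0.0185] [ 0.395 -0.014  0.012] [0.489 0.049 0.023] [0.4414 0.0013 0.0475]
scene block top 278 [0.4886 0.2299 0.0911] [0.461 0.205 0.083] [0.527 0.273 0.096] [0.4947 0.2388 0.0377]
scene head 148 [0.4907 0.2321 0.1365] [0.482 0.225 0.118] [0.506 0.253 0.148] [0.4938 0.2389 0.0143]
scene flange 227 [0.4723 0.2152 0.0131] [0.447 0.191 0.008] [0.536 0.288 0.018] [0.4948 0.2387 0.0536]
scene red 309 [0.4485 0.3278 0.095 ] [0.436 0.318 0.021] [0.464 0.344 0.136] [0.4502 0.3304 0.0141]
scene small 177 [0.4442 0.1224 0.077 ] [0.437 0.115 0.03 ] [0.455 0.137 0.097] [0.447  0.1263 0.0118]
scene tumbler 837 [0.3644 0.1232 0.0646] [0.336 0.105 0.03 ] [0.399 0.171 0.085] [0.3674 0.1379 0.0336]
scene hammer 5679 [ 0.2998 -0.3398  0.0387] [ 0.232 -0.382  0.01 ] [ 0.45  -0.05   0.077] [ 0.3034 -0.2158  0.1668]
side table 553 [ 0.4701 -0.1147 -0.00
[... 314 characters left out ...]
07 0.2483 0.0892] [0.461 0.213 0.083] [0.53  0.275 0.097] [0.4952 0.2402 0.0396]
side head 242 [0.4941 0.2478 0.1379] [0.481 0.225 0.119] [0.508 0.256 0.147] [0.4937 0.2406 0.0154]
side flange 354 [0.498  0.2687 0.0113] [0.447 0.212 0.008] [0.543 0.292 0.018] [0.4944 0.2423 0.0552]
side red 597 [0.4505 0.3401 0.1056] [0.438 0.321 0.02 ] [0.465 0.349 0.137] [0.451  0.3349 0.0143]
side small 178 [0.4462 0.1311 0.0785] [0.438 0.116 0.03 ] [0.455 0.136 0.096] [0.4471 0.1265 0.011 ]
side tumbler 906 [0.3674 0.1529 0.0622] [0.338 0.104 0.03 ] [0.398 0.171 0.083] [0.3693 0.1376 0.034 ]
side hammer 1103 [ 0.314  -0.3164  0.0246] [ 0.234 -0.371  0.01 ] [ 0.45  -0.05   0.075] [ 0.2931 -0.2105  0.1628]
```

```bash
cat > fit.py <<'E'
from h import *
from scipy.optimize import minimize
def lfit(P):
    # stop frame: inner corner (0,.048); strips along directions (±s,-s); points inside L -> sdf 0
    s=np.sqrt(.5)
    def cost(q):
        c,n=np.cos(q[2]),np.sin(q[2])
        d=(P[:,:2]-q[:2])@np.array([[c,-n],[n,c]])
        d=d-[0,.048]
        # face coords: a=along right strip (s,-s), b = along left strip (-s,-s); inner corner region a>0,b>0 free
        a=d@[s,-s]; b=d@[-s,-s]
        def box(u,v): # u in[-.014,.054], v in[-.014,0]
            return np.hypot(np.maximum(np.abs(u-.02)-.034,0),np.maximum(np.abs(v+.007)-.007,0))
        return np.minimum(np.minimum(box(a,b),box(b,a)),.01).__pow__(2).mean()*1e6
    r=min((minimize(cost,[x,y,th],method="Nelder-Mead",options=dict(xatol=1e-5,fatol=1e-4,maxiter=2000)) for th in np.radians([-30,-15,0,15,30]) for x in(.43,.45) for y in (-.03,-.01)),key=lambda r:r.fun)
    return r.x,r.fun
E
cat > a.py <<'E'
from fit import *
# tool down, y along -x-ish
f=lambda th:np.array([[np.sin(th),np.cos(th),0],[-np.cos(th)*-1,np.sin(th),0],[0,0,-1]])
def Rd(a): # tool y axis at angle a in world xy, z down
    y=np.array([np.cos(a),np.sin(a),0]);z=np.array([0,0,-1.]);return np.stack([np.cross(y,z),y,z],1)
sols=[]
for a in (0,np.pi):
    q=manip.inverse_kinematics([.45,-.14,.36],Rd(a)); print(a,q)
    if q is not None: sols.append((abs(q[5]),a))
a=min(sols)[1]; print(a)
manip.move_ptp([.45,-.14,.36],Rd(a))
c=manip.get_calibration("wrist"); p,d=manip.grab_frame("wrist"); cv2.imwrite("pics/w1.png",p[:,:,::-1])
W=cloud(d,c)
P=W[inbox(W,(.36,.52),(-.06,.08),(.011,.026))]
print("wrist stop",len(P),[lfit(P)] if len(P)>20 else 0, P[:,2].mean() if len(P) else 0)
T=W[inbox(W,(.41,.53),(-.3,-.17),(.017,.035))]
if len(T)>5: print("tin",len(T),circ(T),T.mean(0))
for k in("scene","side"):
    V=cloud(np.load(k+"0.npz")["d"],manip.get_calibration(k)); print(k,lfit(V[inbox(V,(.36,.52),(-.06,.08),(.011,.026))]))
print(manip.current_time(),manip.current_force())
E
python3 a.py
```

```text
0 [-4.00448383e-01  9.38874343e-02  1.65816609e+00 -4.44089210e-16
  1.38953913e+00 -4.00448383e-01]
3.141592653589793 [-4.00448383e-01  9.38874343e-02  1.65816609e+00 -4.44089210e-16
  1.38953913e+00  2.74114427e+00]
0
wrist stop 1502 [(array([ 0.44469679, -0.0194195 ,  0.11209347]), np.float64(0.0010992731722928404))] 0.01827750700477525
tin 2227 [ 0.4729 -0.2391  0.0342] [ 0.47211123 -0.23761431  0.0235987 ]
scene (array([ 0.44413609, -0.0202235 ,  0.10551096]), np.float64(0.1067736380486344))
side (array([ 0.44396581, -0.0190322 ,  0.09319285]), np.float64(0.18247548001938724))
3.7083 [ 0.9775641   0.53772417 -0.77141273]
```

```bash
cat >> h.py <<'E'
def Rd(a):
    y=np.array([np.cos(a),np.sin(a),0]);z=np.array([0,0,-1.]);return np.stack([np.cross(y,z),y,z],1)
E
python3 - <<'E'
from h import *
S=np.array([.4446,-.0195]); T=np.array([.4722,-.2393]); u=(S-T)/np.linalg.norm(S-T); th=np.arctan2(-u[0],u[1]); print(u,th)
R=Rd(th); z=.005
manip.set_gripper(.5,20)
P0=T-u*.068
manip.move_ptp([*P0,.12],R); manip.move_l([*P0,z],None,.12)
f0=np.array(manip.current_force()); print("f0",f0,manip.current_grip_width())
manip.move_l([*(T-u*.040),z],None,.08)
manip.move_l([*(S-u*.045),z],None,.08)
print(np.array(manip.current_force())-f0, manip.current_time())
x=.045; s=np.array([-np.sin(.108),np.cos(.108)])
while x>.030:
    x-=.001; manip.move_l([*(S-s*x),z],None,.02)
    f=(np.array(manip.current_force())-f0)
    if f[:2]@s<-6: break
print("x",x,f,manip.current_ee_pos())
c=manip.get_calibration("wrist");p,d=manip.grab_frame("wrist");cv2.imwrite("pics/w2.png",p[:,:,::-1])
manip.move_l([*(S-s*(x+.03)),z],None,.08)
manip.move_l([*(S-s*(x+.05)),.2],None,.2)
c=manip.get_calibration("wrist");p,d=manip.grab_frame("wrist");cv2.imwrite("pics/w3.png",p[:,:,::-1])
W=cloud(d,c)
Q=W[inbox(W,(.38,.51),(-.09,.05),(.0215,.03))]
print(len(Q),circ(Q) if len(Q)>5 else 0)
V=cloud(manip.grab_frame("scene")[1],manip.get_calibration("scene"));Q=V[inbox(V,(.38,.51),(-.09,.05),(.0215,.03))];print(len(Q),circ(Q))
print(manip.current_time())
E
```

```text
[-0.1245903   0.99220827] 0.12491490490258463
f0 [-0.07783916 -0.46270108  0.38607579] 0.5000613139623367
[-0.1177018  -0.09042721 -1.74150512] 9.8
x 0.03299999999999999 [ -0.89171222 -10.2573729   -0.53265435] [ 0.44831743 -0.0530635   0.00506905]
6468 [ 0.4463 -0.0127  0.0393]
520 [ 0.4431 -0.014   0.041 ]
14.6083
```

View pics/w3.png

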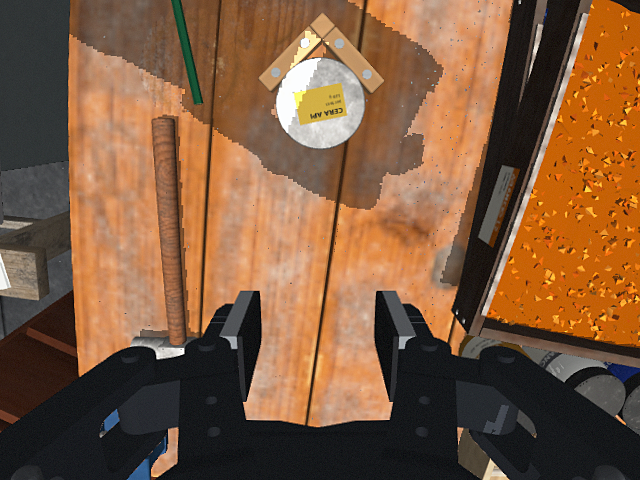

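The tin at (320,103) touches both strips by eye, and the push force rose to 10 N when it seated. I'll refine that fit numerically and view the plunger from above.

```bash
python3 - <<'E'
from h import *
from scipy.optimize import least_squares
def cfit(P): # axis circle with outline of hull
    h=cv2.convexHull(P[:,:2].astype(np.float32))[:,0]; r=least_squares(lambda q:np.hypot(*(h-q[:2]).T)-q[2],[*h.mean(0),.03],loss="soft_l1",f_scale=.001); return r.x.round(4),len(P)
W=cloud(*[(manip.grab_frame("wrist")[1])],manip.get_calibration("wrist"))
M=inbox(W,(.38,.51),(-.09,.0),(.0215,.03)); Q=W[M]; Q=Q[Q[:,1]<-.012]; print("tin",cfit(Q))
for k in("scene","side"):
    V=cloud(np.load(k+"0.npz")["d"],manip.get_calibration(k)); O=V[inbox(V,(.40,.60),(.1,.36),(.16,.5))]; print("obst",len(O),O.min(0) if len(O) else 0)
manip.move_ptp([.47,.10,.26],Rd(0)); manip.move_l([.494,.175,.26],None,.2)
c=manip.get_calibration("wrist"); print("cam",(-c["R"].T@c["t"]).round(3))
p,d=manip.grab_frame("wrist"); cv2.imwrite("pics/w4.png",p[:,:,::-1]); W=cloud(d,c)
H=W[inbox(W,(.46,.53),(.2,.28),(.141,.15))]; print("head",H.mean(0).round(4),cfit(H),circ(H))
B=W[inbox(W,(.44,.55),(.18,.30),(.086,.094))]; r=cv2.minAreaRect(B[:,:2].astype(np.float32)*1000); print("block",r,B[:,2].mean())
print(manip.current_time())
E
```

```text
tin (array([ 0.4438, -0.0186,  0.0331]), 3917)
obst 0 0
obst 0 0
cam [0.494 0.242 0.403]
head [0.4947 0.241  0.1454] (array([0.4947, 0.2409, 0.0133]), 1441) [0.4947 0.2409 0.0137]
block ((494.7626647949219, 240.99639892578125), (56.42486572265625, 56.589561462402344), 73.61722564697266) 0.09054787278470379
16.1083
```

View pics/w4.png

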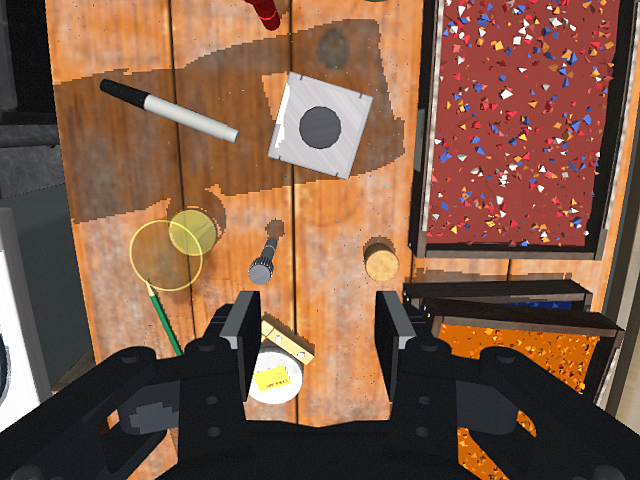

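The picture shows the head at (320,127), centred on the block, with the approach clear. I'll descend and close in small steps, centring on the lateral force.

```bash
cat > g.py <<'E'
from h import *
R=Rd(0); xy=np.array([.4946,.2407]); z=.108
manip.set_gripper(.65,20)
manip.move_ptp([*xy,.24],R); manip.move_l([*xy,z],None,.12)
manip.dwell(.2); f0=np.array(manip.current_force()); print("f0",f0)
w=.36
for i in range(16):
    manip.set_gripper(w,20)
    f=np.array(manip.current_force())-f0; g=manip.current_grip_force(); W=manip.current_grip_width()
    print(round(w,3),round(W,4),f.round(2),round(float(np.max(g)),2))
    if W>w+.006 and np.max(g)>5: break
    if abs(f[0])>.6:
        xy[0]+=.0005*np.sign(f[0]); manip.move_l([*xy,z],None,.02)
    else: w-=.01
print(xy,manip.current_time())
E
python3 g.py
```

```text
f0 [0.23374539 0.21070439 0.79908863]
0.36 0.3572 [ 0.08 -0.14 -1.05] 0.0
0.35 0.3461 [ 0.13 -0.08 -0.8 ] 0.0
0.34 0.3388 [-0.6   0.83  0.  ] 0.0
0.33 0.3307 [-0.13 -0.42 -1.28] 0.0
0.32 0.3186 [ 0.05  0.25 -1.36] 0.0
0.31 0.3092 [-0.55 -0.41 -0.85] 0.0
0.3 0.3005 [ 0.65 -0.66 -1.11] 6.83
0.3 0.3027 [-0.89 -1.26  0.95] 6.85
0.3 0.3057 [ 0.45  0.1  -0.13] 6.9
0.29 0.296 [ 0.12 -0.05  0.81] 19.59
[0.4946 0.2407] 21.025
```

```bash
python3 - <<'E'
from h import *
manip.set_gripper(.2,45)
p0=np.array(manip.current_ee_pos()); f0=np.array(manip.current_force()); print(p0,f0,manip.current_grip_width(),manip.current_grip_force())
for dz in (.004,.015,.030,.046):
    manip.move_l(p0+[0,0,dz],None,.03); manip.dwell(.15); print(dz,(np.array(manip.current_force())-f0).round(2),np.round(manip.current_ft_torque(),2))
print(manip.current_ee_pos(),manip.current_time())
for k in("scene","side"):
    p,d=manip.grab_frame(k); cv2.imwrite(f"pics/{k}5.png",cv2.resize(p[150:330,180:420,::-1],None,fx=3,fy=3,interpolation=2))
    V=cloud(d,manip.get_calibration(k)); 
    B=V[inbox(V,(.44,.56),(.18,.30),(.083,.095))]; F=V[inbox(V,(.43,.57),(.17,.32),(.008,.018))]
    print(k,circ(B),np.median(B,0),circ(F))
    s=V[inbox(V,(.475,.515),(.22,.26),(.098,.15))]; print("shank",len(s),s[:,:2].mean(0))
    for lo in np.arange(.094,.16,.006):
        q=s[(s[:,2]>lo)&(s[:,2]<lo+.006)]
        if len(q): print(round(lo,3),len(q),q.mean(0).round(4),np.ptp(q[:,0]).round(4))
E
```

```text
[0.49470427 0.2407339  0.10813535] [-0.06677094 -0.08356248  2.51608121] 0.29469036796653464 43.95510256290436
0.004 [-0.28 -0.19 -3.23] [ 0.01 -0.01 -0.  ]
0.015 [ 0.27 -0.29 -3.96] [-0.03 -0.02  0.01]
0.03 [-0.74 -0.1  -4.24] [ 0.04 -0.02  0.01]
0.046 [ 0.39 -0.5  -3.24] [ 0.05 -0.    0.03]
[0.49458441 0.24068026 0.15394034] 23.9833
scene [0.4953 0.2387 0.0388] [0.48718811 0.22854802 0.09127494] [0.4936 0.2381 0.054 ]
shank 127 [0.49198861 0.23587823]
0.094 8 [0.4926 0.2382 0.0988] 0.0142
0.1 12 [0.4921 0.2365 0.1034] 0.0136
0.106 15 [0.4924 0.2354 0.1092] 0.016
0.112 15 [0.4929 0.2361 0.1148] 0.0149
0.118 18 [0.4923 0.2356 0.1212] 0.0145
0.124 12 [0.4924 0.2366 0.1269] 0.0128
0.13 14 [0.4906 0.2353 0.1329] 0.0099
0.136 13 [0.4914 0.2348 0.139 ] 0.0111
0.142 17 [0.4917 0.2354 0.1451] 0.0124
0.148 3 [0.4904 0.2378 0.149 ] 0.0079
side [0.4943 0.2411 0.0392] [0.49175744 0.24852648 0.08927634] [0.4949 0.2415 0.0547]
shank 192 [0.49355255 0.24522399]
0.094 8 [0.4927 0.2449 0.099 ] 0.0107
0.1 18 [0.4935 0.2453 0.1029] 0.0134
0.106 17 [0.494  0.2457 0.1088] 0.0134
0.112 22 [0.4938 0.2461 0.1149] 0.0137
0.118 22 [0.4933 0.245  0.1211] 0.0162
0.124 22 [0.4937 0.2456 0.1268] 0.0156
0.13 21 [0.4939 0.2444 0.1322] 0.0151
0.136 28 [0.4932 0.2456 0.139 ] 0.0145
0.142 23 [0.4939 0.2451 0.1455] 0.0149
0.148 11 [0.4927 0.2434 0.1489] 0.0142
```

View pics/side5.png

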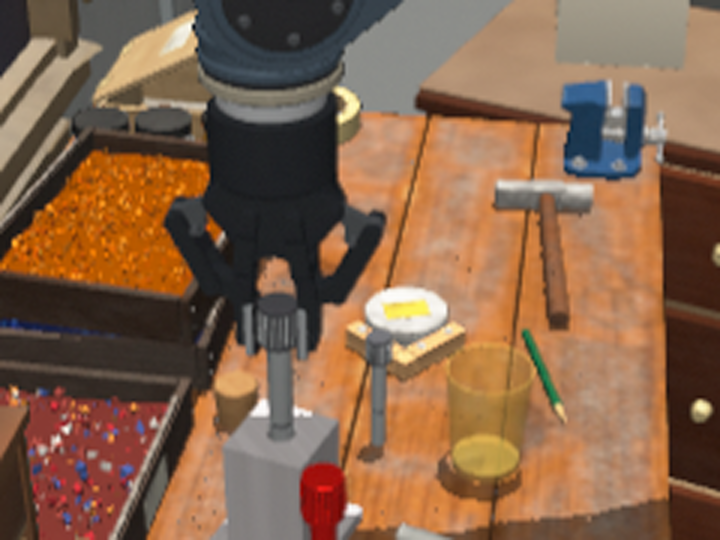

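View pics/scene5.png

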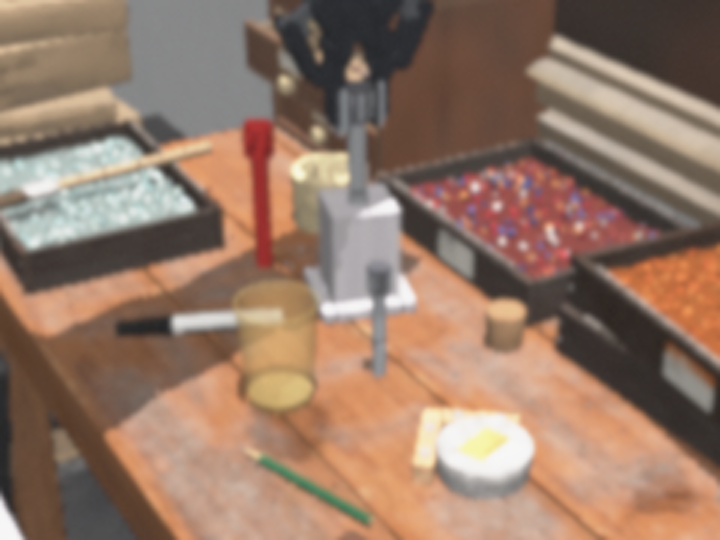

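```bash
python3 - <<'E'
from h import *
ims=[manip.grab_frame("side") for _ in range(4)]; c=manip.get_calibration("side")
d=np.median([i[1] for i in ims],0); V=cloud(d,c)
def px(X):
    return cv2.projectPoints(np.array([X],float),cv2.Rodrigues(np.array(c["R"]))[0],np.array(c["t"],float),np.array(c["camera_matrix"],float),np.array([c["k1"],0,0,0,0.]))[0].ravel()
A=[px([.4946,.2487,z]) for z in (.09,.1,.161,.191)]; print(np.round(A,1))
p=np.mean([i[0] for i in ims],0); u=int(round(A[1][0]))
for v in range(int(A[3][1])-4,int(A[0][1])+6): print(v,V[v,u].round(4),p[v,u-1:u+2].mean().round(0))
img=p[int(A[3][1])-8:int(A[0][1])+14,u-22:u+22].astype(np.uint8)
cv2.imwrite("pics/s6.png",cv2.resize(img[:,:,::-1],None,fx=8,fy=8,interpolation=cv2.INTER_NEAREST))
print(manip.current_time(),manip.current_ee_pos(),manip.current_force())
E
```

```text
[[272.9 296.1]
 [272.8 292. ]
 [271.9 265.6]
 [271.5 252. ]]
248 [0.4943 0.2355 0.1914] 67.0
249 [0.4939 0.2374 0.1905] 68.0
250 [0.493  0.2421 0.1913] 68.0
251 [0.4928 0.2433 0.1899] 68.0
252 [0.4922 0.2464 0.1898] 68.0
253 [0.4913 0.2511 0.1908] 70.0
254 [0.4913 0.2513 0.1887] 64.0
255 [0.4914 0.2511 0.1864] 63.0
256 [0.4911 0.253  0.1855] 76.0
257 [0.4912 0.2529 0.1833] 82.0
258 [0.4913 0.2527 0.1809] 80.0
259 [0.4912 0.2534 0.1792] 79.0
260 [0.4915 0.252  0.176 ] 79.0
261 [0.4919 0.2508 0.173 ] 81.0
262 [0.4916 0.2522 0.1717] 82.0
263 [0.4916 0.2524 0.1697] 83.0
264 [0.4915 0.253  0.1679] 81.0
265 [0.4917 0.2525 0.1652] 75.0
266 [0.4916 0.2532 0.1635] 65.0
267 [0.4933 0.2455 0.1558] 84.0
268 [0.493  0.2473 0.1548] 109.0
269 [0.4934 0.2454 0.1512] 113.0
270 [0.4933 0.2463 0.1496] 113.0
271 [0.4933 0.2468 0.1477] 113.0
272 [0.4931 0.2479 0.1462] 112.0
273 [0.4933 0.2472 0.1434] 112.0
274 [0.4935 0.2467 0.1407] 112.0
275 [0.4932 0.2484 0.1396] 112.0
276 [0.4934 0.2477 0.1369] 111.0
277 [0.494  0.2448 0.1324] 111.0
278 [0.4937 0.2465 0.1313] 111.0
279 [0.4938 0.2467 0.1292] 111.0
280 [0.4939 0.2462 0.1265] 111.0
281 [0.4938 0.2473 0.125 ] 111.0
282 [0.494  0.2464 0.1219] 111.0
283 [0.4938 0.2478 0.1206] 111.0
284 [0.494  0.2469 0.1176] 111.0
285 [0.4937 0.2486 0.1165] 111.0
286 [0.494  0.2479 0.1136] 111.0
287 [0.4946 0.2452 0.1092] 111.0
288 [0.4945 0.2456 0.1072] 111.0
289 [0.4943 0.247  0.1058] 110.0
290 [0.494 0.249 0.105] 110.0
291 [0.495  0.2445 0.0991] 95.0
292 [0.4947 0.2459 0.0978] 87.0
293 [0.4944 0.2478 0.0968] 103.0
294 [0.4948 0.2461 0.0931] 110.0
295 [0.4947 0.2472 0.0916] 110.0
296 [0.4947 0.2474 0.0892] 116.0
297 [0.4941 0.2505 0.0893] 137.0
298 [0.4934 0.2543 0.0899] 149.0
299 [0.4926 0.2582 0.0906] 148.0
300 [0.4922 0.2603 0.0898] 149.0
301 [0.4916 0.2634 0.0899] 149.0
24.2833 [0.49469657 0.24072323 0.15408283] [-0.1430102  -0.29544933 -2.51519122]
```

View pics/s6.png

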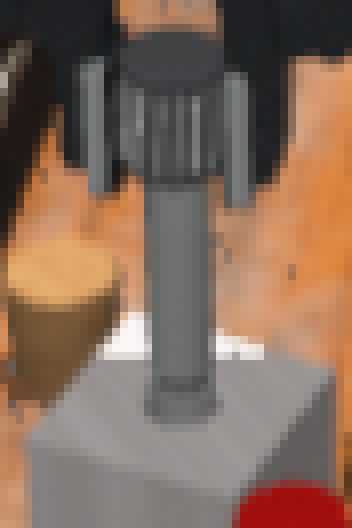

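The groove shows at rows 291–292, at z ≈ 0.099, which is about 1 cm above the block. The head's top is at 0.191 as expected, and the block hasn't moved.

```bash
python3 -c "
from bench import manip
manip.dwell(.3); print(manip.current_grip_force()); print(manip.sign_off())"
```

```text
44.517475962638855
the job is handed in; nothing more can be done
None
```

The job is handed in: the wax tin rests against both strips of the corner stop, and the plunger is held steady in its bore with the groove about 1 cm above the block, which hasn't moved.

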